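Open the nut bin and hold its inner lid at balance for fitting the stay

TASK

The two-leaf lid of the wooden nut bin needs its lid stay fitted: swing the upper leaf (the cover) open until it leans back past upright on its side of the bin, which uncovers the loop handle of the inner leaf. Then take the inner leaf by its loop and swing it up to its balance point, where it would fall neither way (a little short of upright, as it carries a heavy steel bar on its outside), never letting it go over, and finish while still gripping it there, motionless. Leave the jar, the tin and the scoop where they are.

Things in the scene. Friction and masses are not known exactly. Their poses are not given: they have to be found in the camera images.
- bin: Open pale-wood bin fixed to the table, 240 mm along its x, 300 mm along its y, end walls (across x) 112 mm high. Origin: centre of its underside. Two lid leaves hinge along its x direction: the cover on the +y wall, the inner leaf on the -y wall. Closed, the cover lies on top, over the inner leaf's free edge and loop. Nuts fill the bin only to 50 mm above the table.
- cover (a joint): Cover (upper leaf) angle, rad: 0 closed, 1.57 upright, growing as its free edge goes up and over towards the bin's +y side; stop at 2.3; 1.75 or more is leaning back past upright. Stiff hinge: stays where left; 3 to 6 N at its bar moves it. Starts at 0 to 0.5. Wooden board 240 (along hinge) x 180 x 8 mm.
- cover_hinge (a point): Middle of the cover's hinge line: in the bin's frame at y = +144 mm, 117 mm above the table (mid-thickness of the board).
- cover_bar (a point): Centre of the cover's handle: round steel bar 12 mm thick, 90 mm long, parallel to the hinge, on two end posts on the cover's outer (upper) face. It lies 168 mm from the hinge along the board, its centre 50 mm out from the board's mid-plane (40 mm free below it when closed); the board's free edge is 12 mm beyond. Its frame turns with the cover.
- leaf (a joint): Inner leaf angle, rad: 0 closed (start), growing as its free edge goes up and over towards the bin's -y side; stop at 2.3. Balance point 1.33: board 14 degrees short of upright. Free hinge: below that it falls shut, beyond it falls open. Wooden board 200 x 130 x 10 mm with a flat steel bar 170 x 30 x 12 mm on its outer face, 0.45 to 0.85 kg; 2 to 5 N at the loop lifts it.
- leaf_hinge (a point): Middle of the inner leaf's hinge line: in the bin's frame at y = -144 mm, 92 mm above the table (12 mm below the mid-plane of the closed board).
- leaf_bar (a point): Centre of the inner leaf's loop: round steel bar 12 mm thick, 90 mm long, parallel to the hinge, 40 mm beyond the board's free edge (34 mm gap). From the hinge: 172 mm along the board and 12 mm to its outer side. Closed: 104 mm above the table, over the bin's inside. At balance: 170 mm above the hinge and 29 mm from it to the bin's +y side. Its frame turns with the leaf.
- jar_mid (a point): Bystander: amber glass jar, 72 mm across, 110 mm high; point at half height. Not to be moved.
- tin_mid (a point): Bystander: steel tin with paper band, 68 mm across, 90 mm high; point at half height. Not to be moved.
- scoop_mid (a point): Bystander: steel scoop lying on the table, blade 100 x 70 mm and 35 mm high, handle 100 mm long along its own -x; point at the middle of the blade. Not to be moved.

How it is judged:
On the way, in this order (a step that is already met when the one before it is completed fails the run):
1. the cover is swung open past upright while the inner leaf is still closed (value of joint cover above 1.75 rad and value of joint leaf below 0.2 rad), for 0.2 s.
2. the inner leaf is gripped by the fingers at its balance point (value of joint leaf between 1.23 and 1.43 rad and contact force between the fingers and leaf above 1 N), for 0.3 s.
At the end, for the whole second after the job is handed in: The cover leans back past upright (joint above 1.75 rad) and the inner leaf stands within 0.10 rad of its balance point (1.33 rad), still (under 0.1 rad/s), gripped by the robot's fingers with more than 1 N (all of step 2 and velocity of joint leaf between -0.1 and 0.1 rad/s and value of joint cover above 1.75 rad); the arm keeps its last pose, push and grip.
It fails at once if the inner leaf goes over (beyond 1.75 rad) (value of joint leaf above 1.75 rad).
It fails at once if the jar, tin or scoop is moved more than 30 mm (distance of any of jar_mid, tin_mid, scoop_mid from where it was at the start of the episode above 0.03 m).
It also fails if it takes over 58 s, if anything falls off the work surface, if the arm or the gripper's body presses on something with over 40 N, if the wrist force passes 120 N, or if a joint passes its speed limit or range.

ROBOT

A 6-joint arm with a two-finger parallel gripper is mounted at the origin on the work surface. World frame = base frame: x ahead of the robot, y to its left, z up, the work surface at z = 0. Lengths are in m, angles in rad, forces in N, time in s.
With the tool pointing down it reaches from about 0.25 to 0.775 m from the base axis. Payload 4 kg.
Tool frame: the origin (TCP) lies midway between the tips of the shut fingers; the grasp point (between the pads) lies 19 mm behind it; z points along the fingers, y is the direction in which the jaws open and shut (so a half turn about z gives the same grasp; the last joint's range is limited). The gripper opens to 94 mm and grips with 3 to 60 N. Pads are 16 mm wide; open, the fingers measure 119 mm over their backs; the gripper's body (75 mm by 177 mm) begins 78 mm behind the grasp point.
Start: joints at [-0.103, 0.087, 1.371, -0, 1.684, -0.103], TCP at [0.55, -0, 0.206] pointing down, gripper open.
Joint ranges: [-3.1, 3.1], [-0.76, 2.03], [0.27, 2.55], [-1.08, 4.22], [0.17, 2.65], [-2.57, 2.57]. Speed limits (rad/s): [2.79, 2.79, 3.14, 3.14, 3.14, 3.14].

INTERFACE

Orientations are given as a unit quaternion [x, y, z, w].
In Python, from cell import robot gives the robot as it stands.
- The arm moves only by the tool arm_command, never from a script. Its argument "rows" is text: rows parted by semicolons, each of 5 numbers parted by spaces: the opening, from 0 (shut) to 1 (fully open), then the shift along the tool's x, y, z in units of 0.04 m (1.0 is 0.04 m), then the turn about the tool's z in units of 5 degrees (1.0 is 5 degrees). A call has exactly 10 rows; each row shifts and turns the commanded pose from where the row before left it, along the tool's axes as they then stand; what a row does not reach is not made up. A row lasts 1/12 s, in which the tool goes at most 41.7 mm and 7.16 degrees, less where a joint would pass 70% of its speed; a pose out of reach is approached as far as the arm can. A call with a number of a shift or a turn outside -1 to 1 is refused whole. A call with a gripper value outside its range is refused whole. The fingers move at their own pace and stop on an object; the grip force is fixed at half the most. Time passes only in rows, so rows that do not move let the fingers close, or fill a call up. It gives the time, the measured TCP pose, the force and the opening at its end, in the units of the state.
- robot.read_state(): the state, without advancing time (a new reading comes with each control period).
- robot.snapshot(name): name is "scene" or "side" or "wrist"; returns a dict with "pixels" (400x640x3 uint8, blue, green, red), "K" (3x3 intrinsics, pixels), "dist_coeffs" ([k1, k2, p1, p2, k3] as OpenCV has them; the pictures are not rectified), "eye" and "attitude" of the camera in the world; the wrist camera has in their place "mount" (4x4, takes a point from camera to tool coordinates, whose origin is the TCP and whose axes are the flange's). Camera axes: x right, y up, looking along -z (the intrinsics and any distortion apply to the point x, -y, -z); pixel columns grow to the right and rows downward; lengths in m; the calibration is good to about 2 mm. A picture is of the moment at which its call begins: read the wrist's pose just before it. There is no depth.
- robot.close_job(): hands the job in, once; it reports no verdict.
Trained networks look in the newest picture that a camera, given by its name, has taken for a name from the list of things; names that differ only in an ending like _2 or _b are one class to them, and where a whole thing is asked for, a point or a joint stands for the part that bears it (a point fixed in the world has none). Each returns a list of dicts, best first, with "p" (0 to 1); they miss things now and then, are a little off and sometimes report something else, mostly with a low value. They report only what shows in the picture. A call takes as long as a camera call.
- robot.boxes_of(query, camera): "bbox" ([centre column, centre row, width, height] in pixels, round what is visible of it).
- robot.trace(query, camera): "mask" (400x640 bool, what is visible of it) and "bbox" ([centre column, centre row, width, height] in pixels, round what is visible of it).
The state is a dict: "clock": time; "joint_pos": joint angles; "qd": joint speeds; "effort": joint torques, N m; "position": TCP position; "eef_rot": TCP orientation; "wrist_force": force on the tool from outside, world axes, zero at the start; "torque": the same for the moment, N m; "gripper_width": opening from 0.0 (shut) to 1.0 (fully open).
Only numpy, scipy, OpenCV 4.12 (cv2) and the standard library are available. Lean on these libraries where they do the work, as an engineer would, in place of code of your own. Each camera call takes 0.05 s, during which the arm holds its last target.

## Working session

There is one attempt and no reset: what is moved stays moved. The work goes in short steps, Python scripts to look and compute and a tool call to move; the robot and the scene stay as the last step left them, time stands still between calls to the robot, and variables do not carry over. Pictures are saved under pics/ and viewed, and the job is handed in when it is done.

Besides the shell and the picture viewer there is one more tool, called after "Request:" as name(argument=value, ...), one argument or row to a line, values as JSON. arm_command: Moves the arm, as the interface text tells. Shifts and turns lie within -1 to 1; 1 stands for 0.04 m of shift or 5 degrees of turn. Its arguments: {"type":"object","properties":{"rows":{"type":"string"}},"required":["rows"]}

```bash
ls; mkdir -p pics; python3 - <<'E'
from cell import robot
import cv2
s=robot.read_state(); print(s)
for n in ["scene","side","wrist"]:
    d=robot.snapshot(n); cv2.imwrite(f"pics/{n}0.png",d["pixels"])
    print(n,{k:v for k,v in d.items() if k!="pixels"})
    for q in ["bin","cover_bar","cover","leaf_bar"]:
        try: print(q,[(r["p"],r["bbox"]) for r in robot.boxes_of(q,n)][:3])
        except Exception as e: print(q,e)
E
```

```text
pics
{'clock': 0.0, 'joint_pos': array([-1.03091345e-01,  8.79147787e-02,  1.37226594e+00, -1.87071905e-05,
        1.68356310e+00, -1.03075354e-01]), 'qd': array([-0.00073198, -0.00160694,  0.00082926, -0.00081318,  0.00065699,
       -0.00034735]), 'effort': array([ 1.28542815e-03, -3.40182602e+01, -3.02423716e+01,  7.18220207e-02,
        3.29729996e-02, -1.13141955e-04]), 'position': array([5.49452636e-01, 5.02176685e-05, 2.04320216e-01]), 'eef_rot': array([ 7.07112763e-01,  7.07099981e-01, -6.85467154e-04, -8.28914252e-04]), 'wrist_force': array([-0.221345  , -0.29996731,  0.15555113]), 'torque': array([0.02200236, 0.03327975, 0.00293898]), 'gripper_width': 1.0021899773152374}
scene {'K': array([[472.00613637,   0.        , 326.50694618],
       [  0.        , 472.00613637, 202.08176204],
       [  0.        ,   0.        ,   1.        ]]), 'dist_coeffs': array([-0.14435971,  0.        ,  0.        ,  0.        ,  0.        ]), 'eye': array([1.0523476 , 0.70003597, 0.94451243]), 'attitude': array([0.12060872, 0.3753608 , 0.87942687, 0.26676989])}
bin [(0.21, [382.0, 369.9, 36.3,
[... 830 characters left out ...]
[  0.        ,   0.        ,   1.        ]]), 'dist_coeffs': array([0.00542734, 0.        , 0.        , 0.        , 0.        ]), 'mount': array([[ 3.26112447e-04,  9.58311443e-01,  2.85725517e-01,
         8.28938660e-02],
       [ 9.99999890e-01, -2.15981267e-04, -4.16956431e-04,
         8.82844252e-04],
       [-3.37862760e-04,  2.85725622e-01, -9.58311408e-01,
        -1.80228011e-01],
       [ 0.00000000e+00,  0.00000000e+00,  0.00000000e+00,
         1.00000000e+00]])}
bin [(0.74, [304.9, 372.9, 181.8, 51.5]), (0.7, [268.2, 265.7, 288.9, 263.0])]
cover_bar [(0.92, [262.7, 257.4, 275.2, 237.2])]
cover [(0.83, [264.4, 258.9, 275.7, 234.0])]
leaf_bar [(0.82, [301.1, 372.1, 182.0, 52.1])]
```

View pics/scene0.png

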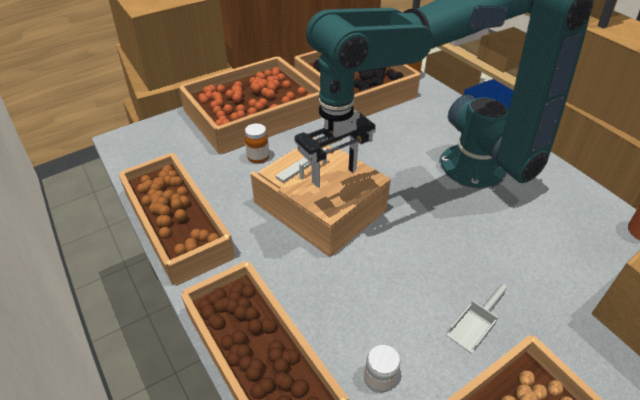

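View pics/side0.png

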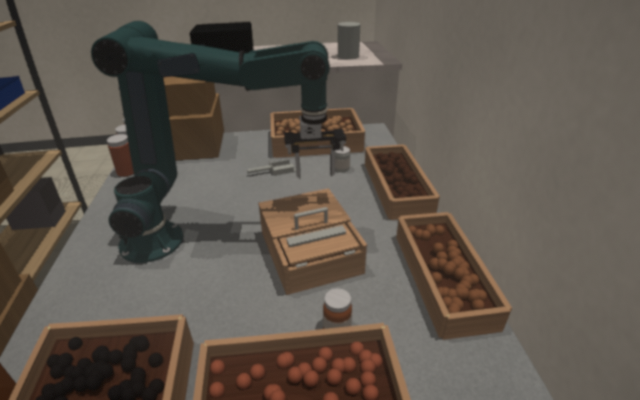

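View pics/wrist0.png

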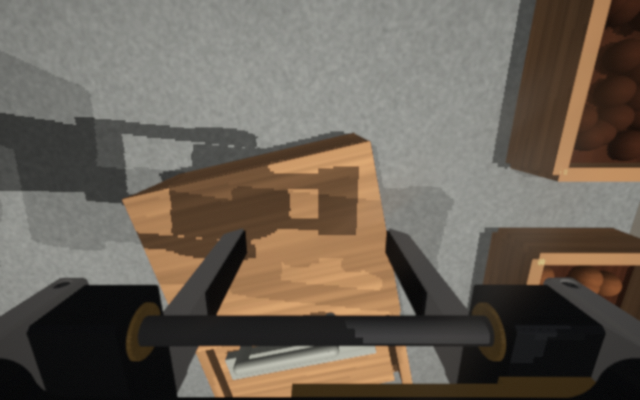

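```bash
python3 - <<'E'
import cv2
a=cv2.imread("pics/scene0.png")[130:265,235:405]; cv2.imwrite("pics/sc.png",cv2.resize(a,None,fx=4.5,fy=4.4,interpolation=cv2.INTER_CUBIC))
a=cv2.imread("pics/side0.png")[175:300,245:385]; cv2.imwrite("pics/sd.png",cv2.resize(a,None,fx=5,fy=4.7,interpolation=cv2.INTER_CUBIC))
E
```

```text
(no output)
```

View pics/sc.png

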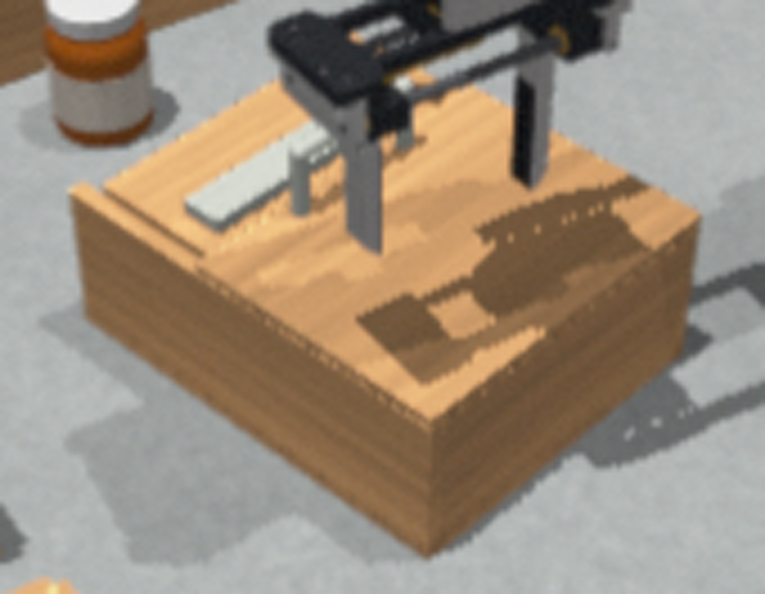

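View pics/sd.png

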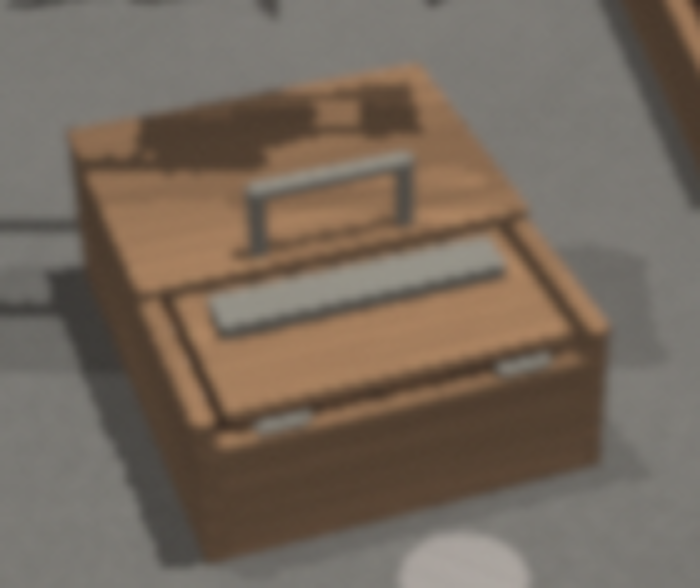

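```bash
cat > h.py <<'E'
import numpy as np, cv2
from scipy.spatial.transform import Rotation as R
from scipy.optimize import least_squares
def proj(d,P,state=None):
    P=np.atleast_2d(P)
    if "eye" in d: C=(P-d["eye"])@R.from_quat(d["attitude"]).as_matrix()
    else:
        Rt=R.from_quat(state["eef_rot"]).as_matrix(); T=(P-state["position"])@Rt
        M=np.array(d["mount"]); C=(T-M[:3,3])@M[:3,:3]
    C=C*[1,-1,-1]
    p,_=cv2.projectPoints(C.reshape(-1,1,3),np.zeros(3),np.zeros(3),d["K"],d["dist_coeffs"]); return p[:,0]
def b2w(b,P):
    x,y,w=b[:3]; return np.atleast_2d(P)@R.from_euler('z',w).as_matrix().T+[x,y,0]
def coverpt(a,s,out,x=0): # s along board, out from midplane
    return np.array([x,.144-s*np.cos(a)+out*np.sin(a),.117+s*np.sin(a)+out*np.cos(a)])
def leafpt(a,s=.172,out=.012,x=0):
    return np.array([x,-.144+s*np.cos(a)-out*np.sin(a),.092+s*np.sin(a)+out*np.cos(a)])
E
python3 - <<'E'
from h import *
from cell import robot
sc=robot.snapshot("scene"); sd=robot.snapshot("side")
S=lambda u,v:(235+u/4.5,130+v/4.4); D=lambda u,v:(245+u/5,175+v/4.7)
obs=[(sc,S(430,555),(.12,.15,0)),(sc,S(85,318),(.12,-.15,0)),(sc,S(72,190),(.12,-.15,.112)),(sc,S(430,420),("c",.12,-.004,.004)),(sc,S(700,215),("c",-.12,-.004,.004)),
(sd,D(210,560),(-.12,-.15,0)),(sd,D(598,462),(.12,-.15,0)),(sd,D(605,335),(.12,-.15,.112)),(sd,D(205,440),(-.12,-.15,.112)),
(sd,D(248,190),("c",-.045,.168,.056)),(sd,D(412,158),("c",.045,.168,.056)),(sd,D(148,297),("c",-.12,.18,.004)),(sd,D(527,215),("c",.12,.18,.004))]
def res(q):
    r=[]
    for d,p,P in obs:
        if P[0]=="c": P=coverpt(q[3],P[2],P[3],P[1])
        r+=list(proj(d,b2w(q,P))[0]-p)
    return np.array(r)
f=least_squares(res,[.52,-.1,.2,.05]); print(f.x); print(f.fun.reshape(-1,2).round(1))
b=f.x
print("bar",b2w(b,coverpt(b[3],.168,.05)),"hinge",b2w(b,coverpt(0,0,0)),"leafbar",b2w(b,leafpt(0)),b2w(b,leafpt(1.33)))
for q in ["jar_mid","tin_mid","scoop_mid"]:
  for n in ["scene","side"]: print(q,n,[(r["p"],r["bbox"]) for r in robot.boxes_of(q,n)][:2])
E
```

```text
[ 0.51639274 -0.11460266  0.24625215 -0.03009892]
[[-0.7  1.2]
 [-1.5  0.9]
 [-2.5  0.4]
 [-0.6 -0.8]
 [-1.5 -1.8]
 [-0.6  1.1]
 [ 0.1 -0.4]
 [ 0.8 -2.7]
 [-2.2 -3.1]
 [ 0.8  0.3]
 [-2.2  0.3]
 [-2.5  0.4]
 [-0.5 -1. ]]
bar [[ 0.5225915  -0.13926418  0.1619215 ]] hinge [[0.48128974 0.02505327 0.117     ]] leafbar [[ 0.50956716 -0.08744734  0.104     ]] [[ 0.54433764 -0.22578032  0.26189923]]
jar_mid scene []
jar_mid side [(0.87, [337.9, 311.1, 33.7, 40.5])]
tin_mid scene [(0.57, [382.6, 369.8, 36.9, 49.2])]
tin_mid side [(0.65, [340.2, 159.5, 16.8, 22.4])]
scoop_mid scene [(0.67, [319.9, 202.1, 139.4, 109.3]), (0.61, [477.1, 317.4, 56.6, 67.9])]
scoop_mid side [(0.89, [271.0, 168.6, 48.0, 18.3]), (0.59, [343.4, 159.2, 13.8, 24.2])]
```

Request:
arm_command(
  rows="1 0 0 -0.1 1;1 0 0 -0.1 1;1 0 0 -0.1 1;1 0 0 -0.1 1;1 0 0 -0.1 1;1 0 0 -0.1 1;1 0 0 -0.1 1;1 0 0 -0.1 1;1 0 0 -0.1 1;1 0 0 -0.1 1",
)

```text
clock: 1.98
position: [0.55, 0.0, 0.2457]
eef_rot: [0.94, 0.34, 0.0, -0.0]
wrist_force: [-0.1, -0.1, -0.9]
gripper_width: 0.995
```

Request:
arm_command(
  rows="1 0 0 0 1;1 0 0 0 1;1 0 0 0 1;1 0 0 0 1;1 0 0 0 1;1 0 0 0 0.2;1 0 0.4 0 0;1 0 0.5 0 0;1 0 0.1 0 0;1 0 0 0 0",
)

```text
clock: 2.82
position: [0.5597, -0.0396, 0.2452]
eef_rot: [0.993, 0.121, -0.0, -0.0]
wrist_force: [0.8, -0.5, 0.3]
gripper_width: 0.999
```

```bash
python3 - <<'E'
from h import *
from cell import robot
s=robot.read_state(); print(s["clock"],s["position"],s["joint_pos"],s["wrist_force"]); print(R.from_quat(s["eef_rot"]).as_matrix().round(3))
d=robot.snapshot("wrist"); im=d["pixels"].copy()
b=np.array([0.51639274,-0.11460266,0.24625215])
for P in [coverpt(0,.168,.056,-.045),coverpt(0,.168,.056,.045),(.12,-.15,.112),(-.12,-.15,.112),coverpt(0,.18,.004,.12),coverpt(0,.18,.004,-.12),coverpt(0,-.004,.004,.12),(.12,-.15,0),(.12,.15,0),(-.12,.15,0)]:
    p=proj(d,b2w(b,P),s)[0]; print(p.round(1))
    if abs(p).max()<2000: cv2.circle(im,(int(p[0]),int(p[1])),3,(0,0,255),1)
cv2.imwrite("pics/w1.png",im)
np.save("w1.npy",d,allow_pickle=True); np.save("s1.npy",s,allow_pickle=True)
E
```

```text
2.8167 [ 0.55973764 -0.03961051  0.24515753] [-1.71780038e-01  1.08552038e-01  1.26963279e+00  1.51231049e-04
  1.76400012e+00  1.15560985e+00] [ 0.79823256 -0.4752573   0.34363336]
[[ 0.971  0.241 -0.001]
 [ 0.241 -0.971  0.   ]
 [-0.    -0.    -1.   ]]
[399.4 305.9]
[407.1 223.6]
[514.8 136.1]
[479.1 325.1]
[409.7 137.1]
[392.7 330.2]
[231.4 137.6]
[463.  130.1]
[253.4 130.7]
[262.6 278.2]
```

View pics/w1.png

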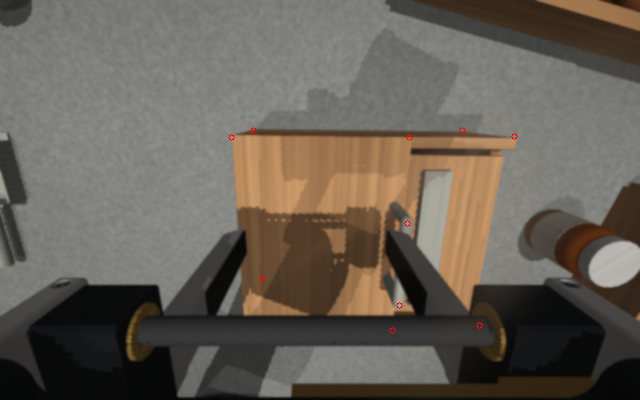

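```bash
python3 - <<'E'
import cv2,numpy as np
d=np.load("w1.npy",allow_pickle=True).item()
a=d["pixels"][115:330,220:530]; cv2.imwrite("pics/w1c.png",cv2.resize(a,None,fx=2.5,fy=2.5,interpolation=cv2.INTER_CUBIC))
E
```

```text
(no output)
```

View pics/w1c.png

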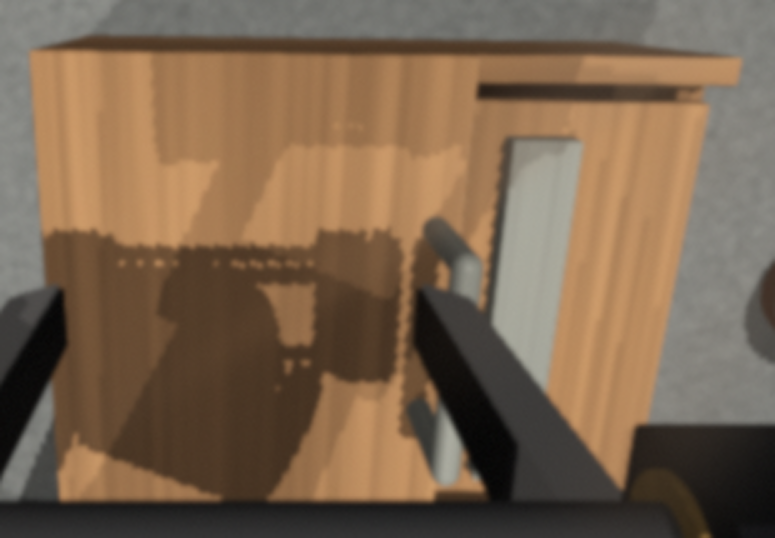

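Request:
arm_command(
  rows="0.6 -0.3 0.4 0 0;0.6 -0.5 0.7 0 0;0.6 -0.5 0.7 0 0;0.6 -0.2 0.36 0 0;0.6 0 0 0.4 0;0.6 0 0 0.6 0;0.6 0 0 0.6 0;0.6 0 0 0.5 0;0.6 0 0 0.35 0;0.6 0 0 0 0",
)

```text
clock: 3.7
position: [0.5201, -0.1353, 0.1435]
eef_rot: [0.992, 0.123, -0.003, -0.002]
wrist_force: [-0.4, -0.5, 0.4]
gripper_width: 0.601
```

```bash
python3 - <<'E'
from h import *
from cell import robot
s=robot.read_state(); print(s["clock"],s["position"],s["wrist_force"],s["gripper_width"])
d=robot.snapshot("wrist");cv2.imwrite("pics/w2.png",d["pixels"])
E
```

```text
3.7 [ 0.52011971 -0.13530537  0.14354166] [-0.41992414 -0.52861181  0.42681189] 0.601085117793931
```

View pics/w2.png

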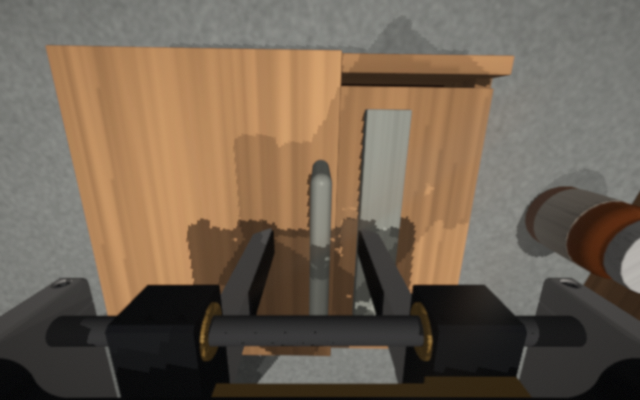

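Request:
arm_command(
  rows="0.3 0 0 0 0;0 0 0 0 0;0 0 0 0 0;0 0 0 0 0;0 0 0 0 0;0 0 0 0 0;0 0 0 0 0;0 0 0 0 0;0 0 0 0 0;0 0 0 0 0",
)

```text
clock: 4.58
position: [0.5224, -0.1371, 0.1477]
eef_rot: [0.993, 0.122, 0.0, -0.0]
wrist_force: [-0.3, 0.6, 1.7]
gripper_width: 0.116
```

```bash
python3 - <<'E'
from h import *
a=np.concatenate([[0,.02],np.linspace(.02,2.0,40)[1:]])
y=.144-.1753*np.cos(a+.2893); z=.1753*np.sin(a+.2893)
Y=np.round(-(y-y[0])/.04,2);Z=np.round(-(z-z[0])/.04,2)
r=[f"0 0 {p:.2f} {q:.2f} 0" for p,q in zip(np.diff(Y),np.diff(Z))]
for i in range(0,40,10): print(";".join(r[i:i+10]),a[i+10], Y[i+10],Z[i+10])
E
```

```text
0 0 -0.03 -0.08 0;0 0 -0.07 -0.21 0;0 0 -0.08 -0.21 0;0 0 -0.10 -0.20 0;0 0 -0.10 -0.20 0;0 0 -0.11 -0.19 0;0 0 -0.13 -0.18 0;0 0 -0.13 -0.18 0;0 0 -0.14 -0.17 0;0 0 -0.15 -0.17 0 0.47692307692307695 -1.04 -1.79
0 0 -0.16 -0.15 0;0 0 -0.17 -0.15 0;0 0 -0.17 -0.14 0;0 0 -0.18 -0.13 0;0 0 -0.19 -0.12 0;0 0 -0.19 -0.12 0;0 0 -0.20 -0.10 0;0 0 -0.20 -0.09 0;0 0 -0.21 -0.08 0;0 0 -0.21 -0.07 0 0.9846153846153846 -2.92 -2.94
0 0 -0.21 -0.06 0;0 0 -0.22 -0.05 0;0 0 -0.22 -0.04 0;0 0 -0.22 -0.02 0;0 0 -0.22 -0.02 0;0 0 -0.22 0.00 0;0 0 -0.23 0.01 0;0 0 -0.22 0.01 0;0 0 -0.22 0.03 0;0 0 -0.22 0.04 0 1.4923076923076923 -5.12 -3.04
0 0 -0.21 0.06 0;0 0 -0.22 0.06 0;0 0 -0.21 0.07 0;0 0 -0.20 0.09 0;0 0 -0.20 0.09 0;0 0 -0.20 0.11 0;0 0 -0.19 0.11 0;0 0 -0.19 0.13 0;0 0 -0.17 0.13 0;0 0 -0.18 0.14 0 2.0 -7.09 -2.05
```

Request:
arm_command(
  rows="0 0 -0.03 -0.08 0;0 0 -0.07 -0.21 0;0 0 -0.08 -0.21 0;0 0 -0.10 -0.20 0;0 0 -0.10 -0.20 0;0 0 -0.11 -0.19 0;0 0 -0.13 -0.18 0;0 0 -0.13 -0.18 0;0 0 -0.14 -0.17 0;0 0 -0.15 -0.17 0",
)

```text
clock: 5.42
position: [0.513, -0.0971, 0.2208]
eef_rot: [0.993, 0.122, 0.001, 0.001]
wrist_force: [5.8, -3.2, -3.9]
gripper_width: 0.112
```

Request:
arm_command(
  rows="0 0 -0.16 -0.15 0;0 0 -0.17 -0.15 0;0 0 -0.17 -0.14 0;0 0 -0.18 -0.13 0;0 0 -0.19 -0.12 0;0 0 -0.19 -0.12 0;0 0 -0.20 -0.10 0;0 0 -0.20 -0.09 0;0 0 -0.21 -0.08 0;0 0 -0.21 -0.07 0",
)

```text
clock: 6.25
position: [0.4963, -0.0253, 0.2696]
eef_rot: [0.993, 0.121, 0.005, 0.003]
wrist_force: [5.6, -6.7, 5.3]
gripper_width: 0.114
```

```bash
python3 - <<'E'
from h import *
from cell import robot
d=robot.snapshot("side");cv2.imwrite("pics/d3.png",d["pixels"])
E
```

```text
(no output)
```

View pics/d3.png

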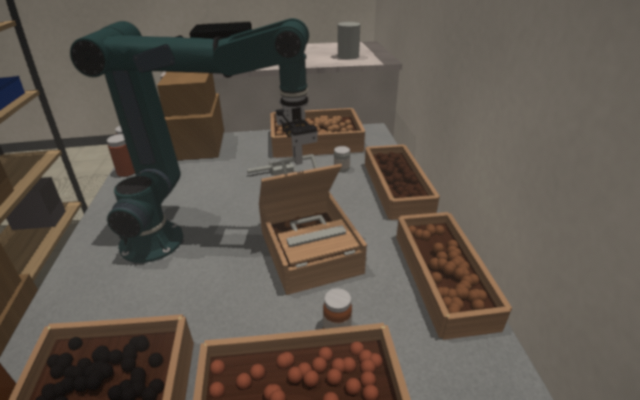

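The cover (top edge around (300,175)) is following and the inner leaf's loop shows at about (305,222); the leaf is still closed. Going on along the arc.

Request:
arm_command(
  rows="0 0 -0.21 -0.06 0;0 0 -0.22 -0.05 0;0 0 -0.22 -0.04 0;0 0 -0.22 -0.02 0;0 0 -0.22 -0.02 0;0 0 -0.22 0.00 0;0 0 -0.23 0.01 0;0 0 -0.22 0.01 0;0 0 -0.22 0.03 0;0 0 -0.22 0.04 0",
)

```text
clock: 7.13
position: [0.4751, 0.0615, 0.2733]
eef_rot: [0.993, 0.122, 0.005, 0.001]
wrist_force: [6.4, -2.1, 1.1]
gripper_width: 0.115
```

Request:
arm_command(
  rows="0 0 -0.21 0.06 0;0 0 -0.22 0.06 0;0 0 -0.21 0.07 0;0 0 -0.20 0.09 0;0 0 -0.20 0.09 0;0 0 -0.20 0.11 0;0 0 -0.19 0.11 0;0 0 -0.19 0.13 0;0 0 -0.17 0.13 0;0 0 -0.18 0.14 0",
)

```text
clock: 7.97
position: [0.4558, 0.1383, 0.233]
eef_rot: [0.993, 0.122, 0.005, 0.001]
wrist_force: [7.1, -1.6, 2.0]
gripper_width: 0.116
```

Request:
arm_command(
  rows="0 0 0 0 0;0 0 0 0 0;0 0 0 0 0;0 0 0 0 0;0.15 0 0 0 0;0.2 0 0 0 0;0.25 0 0 0 0;0.25 0 0 0 0;0.25 0 0 0 0;0.25 0 0 0 0",
)

```text
clock: 8.8
position: [0.4534, 0.138, 0.2295]
eef_rot: [0.993, 0.122, -0.0, -0.0]
wrist_force: [0.0, 0.0, -0.8]
gripper_width: 0.249
```

```bash
python3 - <<'E'
from h import *
from cell import robot
for n in ["side","scene","wrist"]:
    d=robot.snapshot(n);cv2.imwrite(f"pics/{n}4.png",d["pixels"])
a=cv2.imread("pics/side4.png")[110:310,220:420];b=cv2.imread("pics/scene4.png")[60:260,220:420]
cv2.imwrite("pics/c4.png",cv2.resize(np.hstack([a,b]),None,fx=2,fy=2))
E
```

```text
(no output)
```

View pics/c4.png

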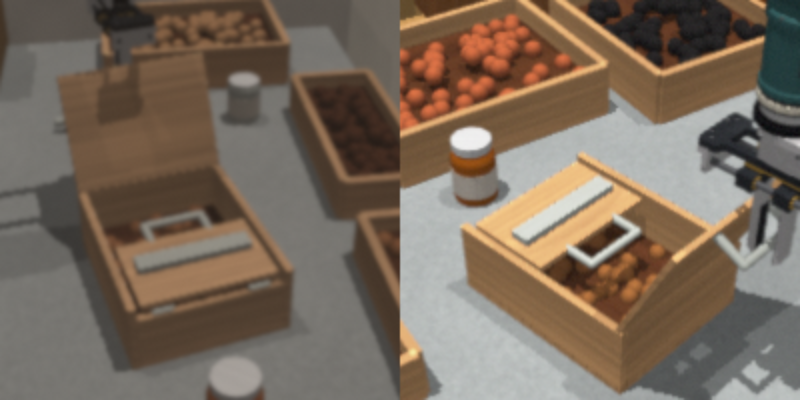

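View pics/wrist4.png

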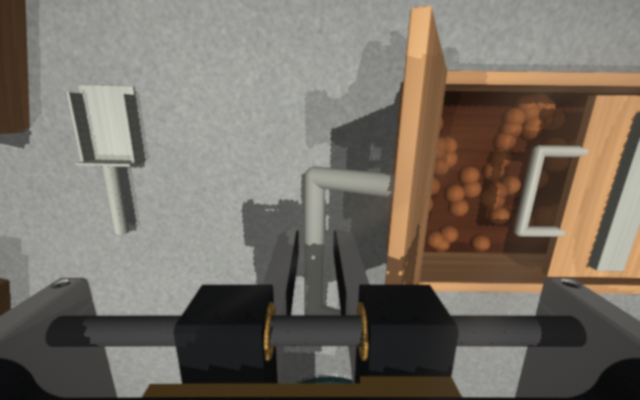

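Request:
arm_command(
  rows="0.25 0 0 -0.4 0;0.25 0 0 -0.7 0;0.25 0 0 -0.7 0;0.25 0 0 -0.7 0;0.3 0 0.3 -0.1 0;0.43 0 0.7 0 0;0.43 0 0.9 0 0;0.43 0 0.9 0 0;0.43 0 0.9 0 0;0.43 0 0.9 0 0",
)

```text
clock: 9.78
position: [0.4984, -0.0421, 0.3336]
eef_rot: [0.993, 0.122, 0.0, -0.0]
wrist_force: [1.4, 0.2, 0.1]
gripper_width: 0.43
```

Request:
arm_command(
  rows="0.43 0 0.8 0 0;0.43 0 0.4 0.3 0;0.43 0 0 0.7 0;0.43 0 0 0.7 0;0.43 0 0 0.7 0;0.43 0 0 0.5 0;0.43 0 0 0.1 0;0.43 0 0 0 0;0.43 0 0 0 0;0.43 0 0 0 0",
)

```text
clock: 10.62
position: [0.5109, -0.0873, 0.2158]
eef_rot: [0.993, 0.122, 0.002, 0.001]
wrist_force: [-0.5, 0.2, -0.3]
gripper_width: 0.43
```

```bash
python3 - <<'E'
from h import *
from cell import robot
s=robot.read_state();print(s["position"],s["wrist_force"],R.from_quat(s["eef_rot"]).as_matrix()[:2,:2].round(3))
d=robot.snapshot("wrist");im=d["pixels"].copy()
b=np.array([0.51639274,-0.11460266,0.24625215])
for P in [leafpt(0,.172,.018,.045),leafpt(0,.172,.018,-.045),leafpt(0,.132,.017,.1),(.12,-.15,.112)]:
    p=proj(d,b2w(b,P),s)[0]; print(p.round(1)); cv2.circle(im,(int(p[0]),int(p[1])),3,(0,0,255),1)
cv2.imwrite("pics/w5.png",im)
E
```

```text
[ 0.5109183  -0.0873438   0.21578615] [-0.5225705   0.24525305 -0.33917599] [[ 0.97   0.242]
 [ 0.242 -0.97 ]]
[314.2 155.9]
[314.4 239.7]
[356.7  96.9]
[510.1  72.9]
```

View pics/w5.png

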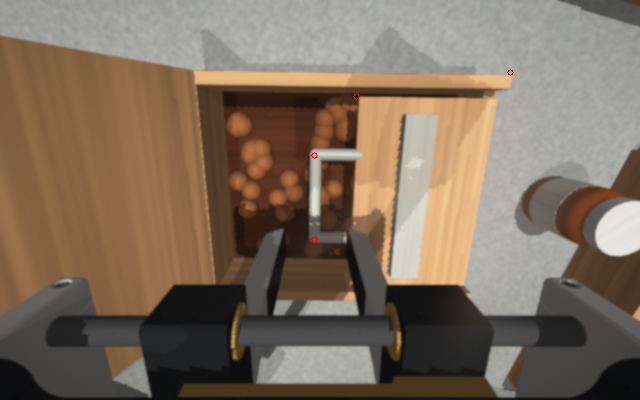

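Request:
arm_command(
  rows="0.43 0 0 0.3 0;0.43 0 0 0.6 0;0.43 0 0 0.7 0;0.43 0 0 0.7 0;0.43 0 0 0.5 0;0.43 0 0 0.3 0;0.43 0 0 0.15 0;0.43 0 0 0 0;0.43 0 0 0 0;0.43 0 0 0 0",
)

```text
clock: 11.5
position: [0.5112, -0.0875, 0.0853]
eef_rot: [0.993, 0.122, 0.002, 0.001]
wrist_force: [-0.4, -0.3, -0.2]
gripper_width: 0.429
```

Request:
arm_command(
  rows="0.25 0 0 0 0;0 0 0 0 0;0 0 0 0 0;0 0 0 0 0;0 0 0 0 0;0 0 0 0 0;0 0 0 0 0;0 0 0 0 0;0 0 0 0 0;0 0 0 0 0",
)

```text
clock: 12.33
position: [0.5099, -0.0867, 0.0838]
eef_rot: [0.993, 0.122, 0.0, -0.0]
wrist_force: [-0.8, 2.8, 4.2]
gripper_width: 0.119
```

```bash
python3 - <<'E'
from h import *
from cell import robot
s=robot.read_state();print(s["position"],s["wrist_force"])
b=np.array([0.51639274,-0.11460266,0.24625215])
print(R.from_euler('z',-b[2]).apply(s["position"]-[b[0],b[1],0]))
d=robot.snapshot("side");cv2.imwrite("pics/d6.png",cv2.resize(d["pixels"][110:310,220:420],None,fx=3,fy=3))
a=np.linspace(0,1.33,41); P=np.array([leafpt(t) for t in a])
Y=np.round(-(P[:,1]-P[0,1])/.04,2);Z=np.round(-(P[:,2]-P[0,2])/.04,2)
r=[f"0 0 {p:.2f} {q:.2f} 0" for p,q in zip(np.diff(Y),np.diff(Z))]
for i in range(0,40,10): print(";".join(r[i:i+10]),a[i+10], Y[i+10],Z[i+10])
E
```

```text
[ 0.50994423 -0.08666806  0.08377157] [-0.82075085  2.84407515  4.2314079 ]
[0.00055566 0.02866385 0.08377157]
0 0 0.01 -0.14 0;0 0 0.02 -0.15 0;0 0 0.02 -0.14 0;0 0 0.03 -0.14 0;0 0 0.03 -0.14 0;0 0 0.03 -0.14 0;0 0 0.05 -0.13 0;0 0 0.04 -0.14 0;0 0 0.05 -0.13 0;0 0 0.05 -0.14 0 0.3325 0.33 -1.39
0 0 0.06 -0.13 0;0 0 0.06 -0.13 0;0 0 0.07 -0.12 0;0 0 0.07 -0.13 0;0 0 0.08 -0.12 0;0 0 0.08 -0.12 0;0 0 0.08 -0.12 0;0 0 0.09 -0.11 0;0 0 0.09 -0.11 0;0 0 0.09 -0.11 0 0.665 1.1 -2.59
0 0 0.10 -0.10 0;0 0 0.10 -0.11 0;0 0 0.11 -0.09 0;0 0 0.10 -0.10 0;0 0 0.11 -0.09 0;0 0 0.12 -0.09 0;0 0 0.11 -0.08 0;0 0 0.12 -0.08 0;0 0 0.13 -0.07 0;0 0 0.12 -0.08 0 0.9975 2.22 -3.48
0 0 0.13 -0.06 0;0 0 0.13 -0.07 0;0 0 0.13 -0.05 0;0 0 0.13 -0.06 0;0 0 0.13 -0.05 0;0 0 0.14 -0.04 0;0 0 0.14 -0.04 0;0 0 0.14 -0.04 0;0 0 0.14 -0.03 0;0 0 0.14 -0.03 0 1.33 3.57 -3.95
```

View pics/d6.png

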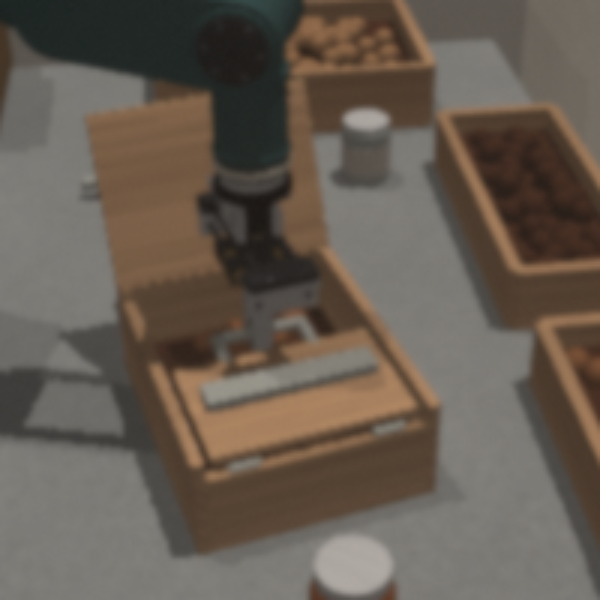

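The fingers hold the loop at about (265,335) and the cover leans back, clear of the arm. Swinging the leaf up along its arc.

Request:
arm_command(
  rows="0 0 0.01 -0.14 0;0 0 0.02 -0.15 0;0 0 0.02 -0.14 0;0 0 0.03 -0.14 0;0 0 0.03 -0.14 0;0 0 0.03 -0.14 0;0 0 0.05 -0.13 0;0 0 0.04 -0.14 0;0 0 0.05 -0.13 0;0 0 0.05 -0.14 0",
)

```text
clock: 13.22
position: [0.5128, -0.0992, 0.1397]
eef_rot: [0.993, 0.122, -0.0, -0.001]
wrist_force: [1.4, 6.4, -1.9]
gripper_width: 0.115
```

Request:
arm_command(
  rows="0 0 0.06 -0.13 0;0 0 0.06 -0.13 0;0 0 0.07 -0.12 0;0 0 0.07 -0.13 0;0 0 0.08 -0.12 0;0 0 0.08 -0.12 0;0 0 0.08 -0.12 0;0 0 0.09 -0.11 0;0 0 0.09 -0.11 0;0 0 0.09 -0.11 0",
)

```text
clock: 14.05
position: [0.5196, -0.128, 0.189]
eef_rot: [0.992, 0.123, -0.0, -0.002]
wrist_force: [-2.2, 7.7, 3.7]
gripper_width: 0.119
```

```bash
python3 - <<'E'
from h import *
from cell import robot
s=robot.read_state();print(s["position"],s["wrist_force"],s["gripper_width"])
b=np.array([0.51639274,-0.11460266,0.24625215])
print(R.from_euler('z',-b[2]).apply(s["position"]-[b[0],b[1],0]),leafpt(.665))
d=robot.snapshot("side");cv2.imwrite("pics/d7.png",cv2.resize(d["pixels"][110:310,220:420],None,fx=3,fy=3))
E
```

```text
[ 0.51958989 -0.12797094  0.18904354] [-2.22809257  7.69229556  3.68466299] 0.11881290530491326
[-1.58093634e-04 -1.37443689e-02  1.89043540e-01] [ 0.         -0.01605502  0.20757717]
```

View pics/d7.png

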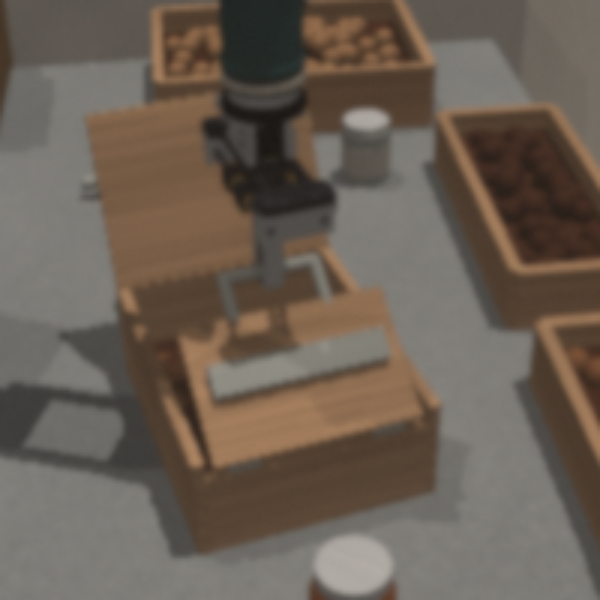

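Request:
arm_command(
  rows="0 0 0.10 -0.10 0;0 0 0.10 -0.11 0;0 0 0.11 -0.09 0;0 0 0.10 -0.10 0;0 0 0.11 -0.09 0;0 0 0.12 -0.09 0;0 0 0.11 -0.08 0;0 0 0.12 -0.08 0;0 0 0.13 -0.07 0;0 0 0.12 -0.08 0",
)

```text
clock: 14.93
position: [0.5301, -0.1725, 0.2268]
eef_rot: [0.993, 0.122, 0.0, -0.0]
wrist_force: [-4.0, 5.7, 7.5]
gripper_width: 0.114
```

Request:
arm_command(
  rows="0 0 0.13 -0.06 0;0 0 0.13 -0.07 0;0 0 0.13 -0.05 0;0 0 0.13 -0.06 0;0 0 0.13 -0.05 0;0 0 0.14 -0.04 0;0 0 0.14 -0.04 0;0 0 0.14 -0.04 0;0 0 0.14 -0.03 0;0 0 0.14 -0.03 0",
)

```text
clock: 15.77
position: [0.543, -0.2272, 0.2444]
eef_rot: [0.993, 0.121, -0.001, 0.002]
wrist_force: [-4.0, 1.1, 4.4]
gripper_width: 0.116
```

Request:
arm_command(
  rows="0 0 0 0 0;0 0 0 0 0;0 0 0 0 0;0 0 0 0 0;0 0 0 0 0;0 0 0 0 0;0 0 0 0 0;0 0 0 0 0;0 0 0 0 0;0 0 0 0 0",
)

```text
clock: 16.6
position: [0.5431, -0.2277, 0.2443]
eef_rot: [0.993, 0.121, -0.0, 0.002]
wrist_force: [-4.1, 0.3, 5.5]
gripper_width: 0.115
```

```bash
python3 - <<'E'
from h import *
from cell import robot
s=robot.read_state();print(s["position"],s["wrist_force"],s["gripper_width"],abs(s["qd"]).max())
b=np.array([0.51639274,-0.11460266,0.24625215])
print(R.from_euler('z',-b[2]).apply(s["position"]-[b[0],b[1],0]),leafpt(1.33))
out=[]
for n,(r,c) in {"side":(90,220),"scene":(60,220)}.items():
    d=robot.snapshot(n); im=cv2.resize(d["pixels"][r:r+200,c:c+200],None,fx=2,fy=2)
    for A,col in [(1.23,(255,0,0)),(1.33,(0,255,0)),(1.43,(0,0,255))]:
        L=[leafpt(A,.132,.017,.1),leafpt(A,.132,.017,-.1),leafpt(A,.172,.012,.045),leafpt(A,.172,.012,-.045)]
        for q in proj(d,b2w(b,L)): cv2.circle(im,(int((q[0]-c)*2),int((q[1]-r)*2)),2,col,1)
    for A in [1.75,2.0]:
        for q in proj(d,b2w(b,[coverpt(A,.18,-.004,.12),coverpt(A,.18,-.004,-.12)])): cv2.circle(im,(int((q[0]-c)*2),int((q[1]-r)*2)),2,(255,255,0),1)
    out.append(im)
cv2.imwrite("pics/c8.png",np.hstack(out))
E
```

```text
[ 0.54308972 -0.2277029   0.24427119] [-4.11749941  0.32465186  5.45508194] 0.11547583918551685 0.0010430454141548103
[-0.00167894 -0.11619628  0.24427119] [ 0.         -0.1146359   0.26189923]
```

View pics/c8.png

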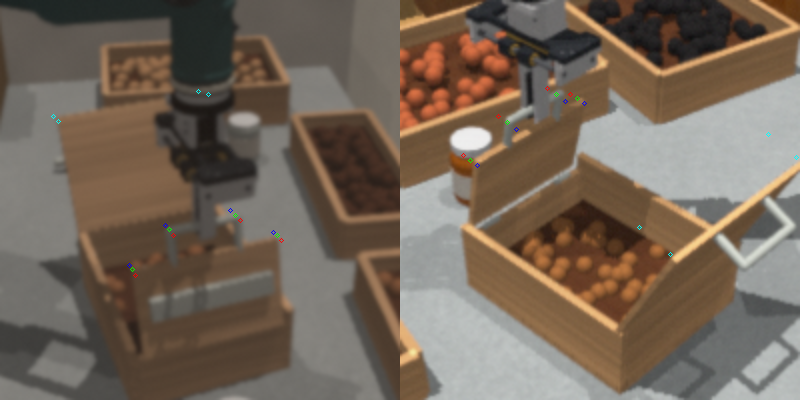

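```bash
python3 - <<'E'
from h import *
from cell import robot
b=np.array([0.51639274,-0.11460266,0.24625215])
r,c=95,245
d=robot.snapshot("scene"); im=cv2.resize(d["pixels"][r:r+90,c:c+80],None,fx=6,fy=6,interpolation=cv2.INTER_CUBIC)
for A,col in [(1.23,(255,0,0)),(1.33,(0,255,0)),(1.43,(0,0,255))]:
        L=[leafpt(A,.132,.007,.1),leafpt(A,.132,.007,-.1),leafpt(A,.172,.012,.045),leafpt(A,.172,.012,-.045)]
        for q in proj(d,b2w(b,L)): cv2.circle(im,(int((q[0]-c)*6),int((q[1]-r)*6)),4,col,1)
cv2.imwrite("pics/c9.png",im)
E
```

```text
(no output)
```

View pics/c9.png

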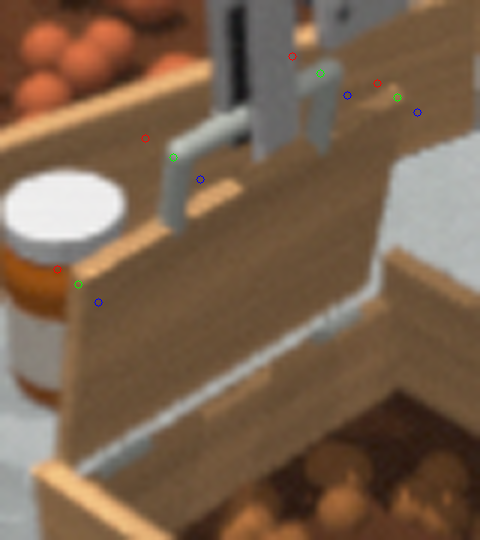

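```bash
python3 - <<'E'
from cell import robot
print(robot.close_job()); s=robot.read_state(); print(s["clock"],s["position"],s["wrist_force"],s["gripper_width"])
E
```

```text
the job is handed in; nothing more can be done
None
the job is handed in; nothing more can be done
```

I opened the cover by its bar to about 2.0 rad, past the 1.75 rad needed. I then gripped the inner leaf by its loop, swung it up to its balance point and handed the job in while still holding it there, at about 17 s of the 58 s allowed.

**Leaf:** the tool position puts it at about 1.34 rad. In the scene image, the leaf's corners and loop lie on the points I drew for 1.33 rad.

**Grip and stillness:** the fingers were still closed on the loop (opening 0.115). The arm was motionless over the last held call, with the largest joint speed about 0.001 rad/s, and the wrist force was about 7 N.

**Cover:** in the last scene and side pictures it still leans back at about 2.0 rad.

**Jar, tin and scoop:** I saw no contact with any of them and kept the arm clear, but I did not measure their positions again at the end.

No check failed or disagreed. The leaf contact force and joint values are not reported directly, so those figures come from the tool position and the images.

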